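# Pin the luthier's neck rest

### The arm

A 6-joint arm with a two-finger parallel gripper is mounted at the origin on the work surface. World frame = base frame: x ahead of the robot, y to its left, z up, the work surface at z = 0. Lengths are in m, angles in rad, forces in N, time in s.
With the tool pointing down it reaches from about 0.35 to 0.85 m from the base axis. Payload 8.1 kg.
Tool frame: the origin (TCP) lies on the centre line of the jaws, within the pads' length; the fingertips stand 17 mm ahead of it and the grasp point (between the pads) lies 2 mm behind it; z points along the fingers, y is the line along which they close (so a half turn about z gives the same grasp; the last joint's range is limited). The gripper opens to 93 mm and grips with 3 to 60 N. Pads are 15 mm wide; open, the fingers measure 128 mm over their backs; the gripper's body (75 mm by 188 mm) begins 65 mm behind the grasp point.
Start: joints at [-0.085, 0.13, 1.488, -0, 1.523, -0.085], TCP at [0.6, 0, 0.236] pointing down, gripper open.
Joint ranges: [-2.96, 2.96], [-0.89, 2.26], [0.02, 2.5], [-1.34, 4.48], [0, 2.73], [-2.66, 2.66]. Speed limits (rad/s): [2.39, 2.39, 2.79, 3.14, 3.14, 3.14].

### API

Orientations are given as a rotation vector (axis times angle).
In Python, from plant import robot, optics, close_job, models gives the robot as it stands.
- The arm moves only by the shell command python3 -m inch 'ROWS' [OPENING] [FORCE]. ROWS is a JSON object of lists of equal length, an entry for each row: "travel": the shift along the tool's x, y, z in m, a list of three; "spin": the turn about the tool's z in rad. In form: {"travel": [[x, y, z], ...], "spin": [spin, ...]}. A call has 1 to 10 rows; each row is the pose to reach, as a shift and turn from the pose commanded when the call began, along the tool's axes at that moment; what a row does not reach only later rows make up. A row lasts 1/12 s, in which the tool goes at most 41.7 mm and 7.16 degrees, less where a joint would pass 70% of its speed; a pose out of reach is approached as far as the arm can. A call with a gripper value outside its range is refused whole. OPENING is the closure, from 0 (fully open) to 1 (shut), set as the call begins (- or left out, the last holds). The fingers move at their own pace and stop on an object; FORCE is the grip in N (left out, the last holds). Time passes only in rows, so rows that repeat a pose let the fingers close. It gives the time, the measured TCP pose, the force, the opening and the grip force at its end, in the units of the state.
- robot.read_state(): the state, without advancing time (a new reading comes with each control period).
- optics.read_camera(name): name is "scene" or "side" or "wrist"; returns (picture, depth): 480x640x3 uint8, red, green, blue; 480x640 float32, m along the optical axis (not along the pixel's ray), 0 where there is no reading.
- optics.camera_info(name): a dict with "camera_matrix" (3x3 intrinsics, pixels), "dist" ([k1, k2, p1, p2, k3] as OpenCV has them; the pictures are not rectified), "view" (4x4, takes a point from world to camera coordinates). Camera axes: x right, y down, z forward; pixel columns grow to the right and rows downward; lengths in m; the calibration is good to about 2 mm. A picture is of the moment at which its call begins: read the wrist's pose just before it. camera_info takes no time and is no camera call; for the wrist camera it gives the pose at the moment of the call.
- close_job(): hands the job in; it is judged then, once.
Trained networks look in the newest picture that a camera, given by its name, has taken for a name from the list of things; names that differ only in an ending like _2 or _b are one class to them, and where a whole thing is asked for, a point or a joint stands for the part that bears it (a point fixed in the world has none). Each returns a list of dicts, best first, with "p" (0 to 1); they miss things now and then, are a little off and sometimes report something else, mostly with a low value. They report only what shows in the picture. A call takes as long as a camera call.
- models.look_for(camera, name): "centre" ([x, y, z] in m, in world coordinates, good to about 4 mm: the middle of the surface that is visible of it).
- models.masks_of(camera, name): "region" (480x640 bool, what is visible of it).
The state is a dict: "t": time; "q": joint angles; "dq": joint speeds; "joint_torque": joint torques, N m; "tool_pos": TCP position; "orientation": TCP orientation; "force": force on the tool from outside, world axes, zero at the start; "wrist_torque": the same for the moment, N m; "opening": finger opening in m; "gripper_force": force on a finger pad.
Only numpy, scipy, OpenCV 4.12 (cv2) and the standard library are available. Lean on these libraries where they do the work, as an engineer would, in place of code of your own. Each camera call takes 0.05 s, during which the arm holds its last target. There are 200 camera calls.

### The job

Lock the yellow neck-rest arm to its dark steel bracket: take the long steel pin with the red grip out of the wooden pin rack and put it down through the holes of bracket and arm until it is fully home, its collar resting on the bracket. Let go of it there.

Things in the scene. Friction and masses are not known exactly. Their poses are not given: they have to be found in the camera images.
- lock_pin: Loose pin, about 160 g, hung upright by its collar in one of the rack's 3 holes. Steel shank 18 mm across, 58 long, its lowest 12 tapering to 8; collar 44 across, 6 thick; red round grip 26 across, 40 tall. Origin on the axis at the collar's underside, z up (tip -58, grip 6 to 46 mm). Wrong pins, same collar and grip sizes: a short one with a blue grip, a slim brass one with a black grip.
- pin_rack: Fixed open wooden stand, 80 (x) by 210 (y) by 80 mm tall; three 24 mm holes through its pale top board in a row along its y axis, at -60, 0 and 60 mm. Origin: centre of its underside on the bench, z up. The collars of the pins lie on its top. Room for fingers beside a grip is along its x axis.
- clevis_hole (a point): Mouth centre of the bracket's vertical hole, in the top face of its upper ear, 72 mm above the bench; a pin's collar rests here when home. Two level ears 70 mm square, 12 thick (tops at 72 and 32), with 24 mm holes in line, countersunk to 34. Base at 8 mm. z up; the arm runs along +y; its wooden cradle, up to 117 mm above the bench, begins 138 mm from the hole; nothing else nearby is above 72.
- rest_hole (a point): Mouth centre of the 24 mm hole (countersunk to 34) in the end of the yellow arm, between the bracket's ears; arm 14 mm thick, top 53 mm above the bench. It swings level with light friction about a pivot 200 mm away along +y, starts within 3 mm of being in line with the bracket's hole, and the tapered pin draws it into line.

How it is judged:
By the outcome, as a careful person would: the job done as asked, in the order asked, and still so for the second after the job is handed in, with the robot touching nothing.
It also fails if it takes over 40 s, if anything falls off the work surface, if the arm or the gripper's body presses on something with over 40 N, if the wrist force passes 120 N, or if a joint passes its speed limit or range.

## Working session

There is one attempt and no reset: what is moved stays moved. The work goes in short steps, Python scripts to look and compute and a shell command to move; the robot and the scene stay as the last step left them, time stands still between calls to the robot, and variables do not carry over. Pictures are saved under pics/ and viewed, at most 10 in all, crops included, and the job is handed in when it is done.

```bash
mkdir -p pics; cat > h.py <<'E'
import numpy as np, cv2
from plant import robot, optics, close_job, models
from scipy.spatial.transform import Rotation as R
def world(cam,uv,depth,info):
    K=np.array(info["camera_matrix"]);d=np.array(info["dist"]);V=np.array(info["view"])
    uv=np.atleast_2d(uv).astype(float)
    n=cv2.undistortPoints(uv.reshape(-1,1,2),K,d).reshape(-1,2)
    z=np.atleast_1d(depth)
    P=np.c_[n*z[:,None],z]
    return (P-V[:3,3])@V[:3,:3]
def cloud(cam,img,dep,mask,info):
    v,u=np.nonzero(mask&(dep>0))
    return world(cam,np.c_[u,v],dep[v,u],info),np.c_[u,v]
E
python3 - <<'E'
from h import *
s=robot.read_state();print(s)
out=[]
for c in ["scene","side"]:
    i=optics.camera_info(c);im,d=optics.read_camera(c)
    np.savez(f"{c}.npz",im=im,d=d)
    cv2.imwrite(f"pics/{c}1.png",im[...,::-1])
    print(c,np.round(i["view"],3).tolist())
    for n in ["lock_pin","pin_rack","clevis_hole","rest_hole"]:
        for r in models.look_for(c,n): print(c,n,np.round(r["centre"],4),round(r["p"],2))
E
```

```text
{'t': 0.0, 'q': array([-8.54024267e-02,  1.31142228e-01,  1.48926271e+00,  5.25286866e-05,
        1.52296951e+00, -8.54112290e-02]), 'dq': array([-2.15652233e-05,  3.31641322e-04,  6.30731912e-05, -7.72300535e-04,
        8.28720640e-04, -3.02543646e-05]), 'joint_torque': array([-1.61290725e-03, -5.59853125e+01, -4.91755986e+01,  7.67333270e-02,
        3.59135563e-02, -2.97389461e-04]), 'tool_pos': array([5.99480293e-01, 8.43605739e-05, 2.34607811e-01]), 'orientation': array([-2.22044665e+00, -2.22046051e+00,  1.73923535e-03]), 'force': array([-0.28267178, -0.00230325,  0.62281881]), 'wrist_torque': array([ 0.00830951, -0.01899439,  0.04089494]), 'gripper_force': 0.0, 'opening': 0.09313752259642968}
scene [[-0.527, 0.85, -0.023, 0.356], [0.471, 0.269, -0.84, -0.163], [-0.708, -0.453, -0.542, 1.08], [0.0, 0.0, 0.0, 1.0]]
scene lock_pin [ 0.5871 -0.2015  0.0995] 0.85
scene pin_rack [ 0.5947 -0.2348  0.0372] 0.59
scene clevis_hole [0.5825 0.2445 0.0451] 0.69
scene clevis_hole [ 0.587  -0.1991  0.0996] 0.43
scene rest_hole [0.5799 0.2906 0.0504] 0.58
side [[-0.803, -0.596, -0.011, 0.412], [-0.43, 0.592, -0.682, 0.314], [0.412, -0.543, -0.731, 0.615], [0.0, 0.0, 0.0, 1.0]]
side lock_pin [ 0.573  -0.2001  0.0974] 0.61
side pin_rack [ 0.5502 -0.2386  0.0417] 0.7
side clevis_hole [0.5372 0.3055 0.0521] 0.86
side rest_hole [0.5528 0.3133 0.0477] 0.94
```

View pics/scene1.png

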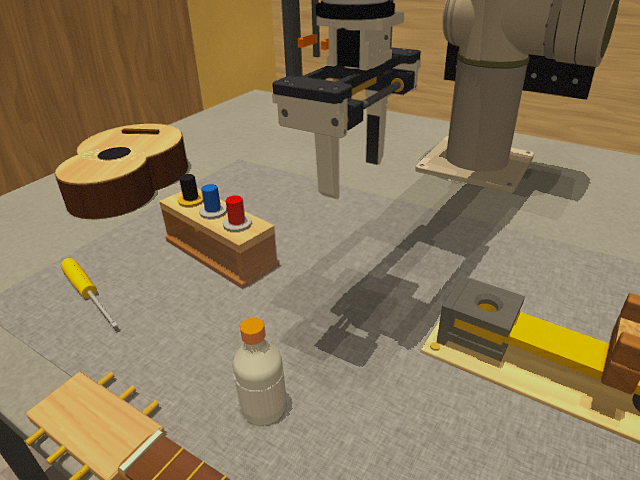

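View pics/side1.png

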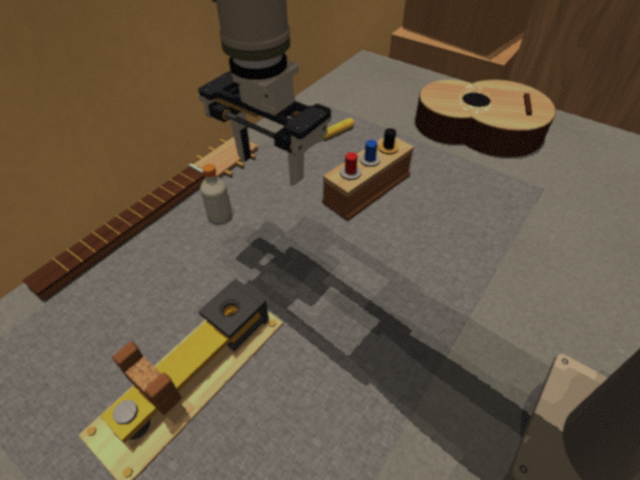

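The scene view shows the red pin at (235,210) in the near end of the rack and the bracket hole at (488,305). The side view shows the pin at (351,163) and the hole at (231,310). The rack and bracket are both roughly aligned along y. I'll measure them from the depth clouds.

```bash
python3 - <<'E'
from h import *
from scipy.optimize import least_squares
for c,box,hb in [("scene",(215,190,255,235),(440,275,525,330)),("side",(338,148,368,180),(198,280,270,340))]:
    z=np.load(c+".npz");im,d=z["im"],z["d"];i=optics.camera_info(c)
    hsv=cv2.cvtColor(im,cv2.COLOR_RGB2HSV)
    m=np.zeros(d.shape,bool);x0,y0,x1,y1=box;m[y0:y1,x0:x1]=1
    red=m&(im[...,0]>110)&(im[...,1]<60)&(im[...,2]<70)
    P,_=cloud(c,im,d,cv2.erode(red.astype(np.uint8),np.ones((3,3)))>0,i)
    print(c,"red",len(P),P.min(0).round(4),P.max(0).round(4))
    S=P[P[:,2]<P[:,2].max()-.006]
    f=least_squares(lambda p:np.hypot(S[:,0]-p[0],S[:,1]-p[1])-.013,P.mean(0)[:2],loss="soft_l1",f_scale=.001).x
    T=P[P[:,2]>P[:,2].max()-.003];print(" axis",f.round(4),"top mean",T.mean(0).round(4),len(T))
    # rack top
    al=np.ones(d.shape,bool);P,uv=cloud(c,im,d,al,i)
    k=(abs(P[:,2]-.08)<.004)&(np.hypot(*(P[:,:2]-[.58,-.26]).T)<.14)
    r=cv2.minAreaRect(P[k,:2].astype(np.float32));print(" rack",r,P[k,2].mean())
    k=(abs(P[:,2]-.072)<.005)&(np.hypot(*(P[:,:2]-[.56,.25]).T)<.08)
    Q=P[k];r=cv2.minAreaRect(Q[:,:2].astype(np.float32));print(" ear",r,Q[:,2].mean(),len(Q))
    # hole: top ear mask hole contour -> plane z=.072
    M=np.zeros(d.shape,np.uint8);M[uv[k,1],uv[k,0]]=255
    x0,y0,x1,y1=hb
    cs,h=cv2.findContours(M,cv2.RETR_CCOMP,cv2.CHAIN_APPROX_NONE)
    for q,hh in zip(cs,h[0]):
        if hh[3]>=0 and len(q)>12:
            q=q.reshape(-1,2).astype(float)
            K=np.array(i["camera_matrix"]);V=np.array(i["view"])
            n=cv2.undistortPoints(q.reshape(-1,1,2),K,np.array(i["dist"])).reshape(-1,2)
            dr=np.c_[n,np.ones(len(n))]@V[:3,:3];o=-V[:3,:3].T@V[:3,3]
            W=o+dr*((.072-o[2])/dr[:,2])[:,None]
            print(" hole",q.mean(0),cv2.minEnclosingCircle(W[:,:2].astype(np.float32)))
    Y=(hsv[...,0]>20)&(hsv[...,0]<33)&(hsv[...,1]>220)
    P,_=cloud(c,im,d,Y,i);k=(abs(P[:,2]-.053)<.004)&(P[:,1]>.1)
    Q=P[k];r=cv2.minAreaRect(Q[:,:2].astype(np.float32));print(" arm",r,len(Q))
E
```

```text
scene red 275 [ 0.5731 -0.2168  0.0917] [ 0.5927 -0.1967  0.1275]
 axis [ 0.5781 -0.2102] top mean [ 0.5822 -0.2073  0.1259] 72
 rack ((0.5693419575691223, -0.26922065019607544), (0.2132728546857834, 0.0727403312921524), 80.91204833984375) 0.0798147937598137
 ear ((0.5636093020439148, 0.243179589509964), (0.09020128846168518, 0.14411309361457825), 2.2973599433898926) 0.07166849331475159 1162
 arm ((0.5584881901741028, 0.24099847674369812), (0.20462676882743835, 0.05540107935667038), 89.61770629882812) 3010
side red 35 [ 0.5697 -0.2173  0.1256] [ 0.585  -0.2008  0.1288]
 axis [ 0.5776 -0.2087] top mean [ 0.5775 -0.2084  0.1274] 34
 rack ((0.56773841381073, -0.27215415239334106), (0.2146482765674591, 0.07271989434957504), 80.29004669189453) 0.08080742022223479
 ear ((0.5552845597267151, 0.24486684799194336), (0.07194747030735016, 0.14909206330776215), 2.662205219268799) 0.07239530291166182 752
 arm ((0.0, 0.0), (0.0, 0.0), 0.0) 0
```

```bash
python3 -m inch '{"travel":[[-0.035,-0.004,0],[-0.07,-0.008,0],[-0.105,-0.012,0.01],[-0.14,-0.016,0.02],[-0.175,-0.02,0.03],[-0.2,-0.0215,0.04],[-0.21,-0.0215,0.045],[-0.21,-0.0215,0.045],[-0.21,-0.0215,0.045]],"spin":[0.1,0.164,0.164,0.164,0.164,0.164,0.164,0.164,0.164]}' 0 20
python3 - <<'E'
from h import *
s=robot.read_state();print(s["tool_pos"],R.from_rotvec(s["orientation"]).as_matrix().round(3).tolist(),s["force"])
i=optics.camera_info("wrist");im,d=optics.read_camera("wrist")
np.savez("w1.npz",im=im,d=d);cv2.imwrite("pics/w1.png",im[...,::-1])
hsv=cv2.cvtColor(im,cv2.COLOR_RGB2HSV).astype(int)
red=((hsv[...,0]<8)|(hsv[...,0]>172))&(hsv[...,1]>180)&(hsv[...,2]>80)
P,uv=cloud("wrist",im,d,red,i);k=(abs(P[:,2]-.126)<.005)&(np.hypot(*(P[:,:2]-[.578,-.209]).T)<.04)
print(k.sum())
if k.sum()>5: print(cv2.minEnclosingCircle(P[k,:2].astype(np.float32)),P[k].mean(0),uv[k].mean(0))
E
```

```text
t: 1.25
tool_pos: [0.5784, -0.2096, 0.1904]
orientation: [-2.396, -2.03, -0.0]
force: [-0.3, 0.7, 1.0]
opening: 0.0935
gripper_force: 0.0
[ 0.57841286 -0.20959952  0.19041847] [[0.164, 0.986, -0.001], [0.986, -0.164, 0.001], [0.001, -0.001, -1.0]] [-0.30816689  0.73472159  0.96640066]
972
((0.5786715149879456, -0.2111971080303192), 0.012566952034831047) [ 0.57879694 -0.21046899  0.1253358 ] [321.85699588 259.21399177]
```

View pics/w1.png

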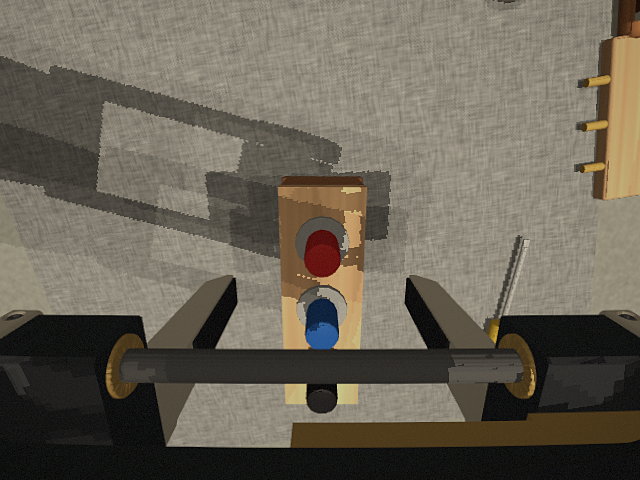

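The wrist view shows the red grip at (322,259), midway between the fingers with clearance on both sides. The fit puts it 1–2 mm from the tool, so I'm descending.

```bash
python3 -m inch '{"travel":[[-0.0012,0,0.035],[-0.0012,0,0.065],[-0.0012,0,0.083],[-0.0012,0,0.083],[-0.0012,0,0.083]],"spin":[0,0,0,0,0]}' 0 20 && python3 -m inch '{"travel":[[0,0,0],[0,0,0],[0,0,0],[0,0,0],[0,0,0],[0,0,0]],"spin":[0,0,0,0,0,0]}' 1 30
```

```text
t: 1.72
tool_pos: [0.5783, -0.2094, 0.1075]
orientation: [-2.393, -2.033, 0.001]
force: [-0.2, -0.7, 0.9]
opening: 0.0933
gripper_force: 0.0
t: 2.22
tool_pos: [0.5785, -0.2114, 0.1081]
orientation: [2.396, 2.031, 0.0]
force: [0.7, -0.8, 0.0]
opening: 0.0574
gripper_force: 0.0
```

Fingers are still closing.

```bash
python3 -m inch '{"travel":[[0,0,0],[0,0,0],[0,0,0],[0,0,0],[0,0,0],[0,0,0],[0,0,0],[0,0,0]],"spin":[0,0,0,0,0,0,0,0]}' 1 30 && python3 -m inch '{"travel":[[0,0,-0.01],[0,0,-0.04],[0,0,-0.075],[0,0,-0.1],[0,0,-0.1],[0,0,-0.1]],"spin":[0,0,0,0,0,0]}'
```

```text
t: 2.88
tool_pos: [0.5783, -0.2112, 0.1076]
orientation: [2.396, 2.032, -0.0]
force: [-0.2, 0.3, -1.5]
opening: 0.0253
gripper_force: 30.0
t: 3.38
tool_pos: [0.5796, -0.2117, 0.2107]
orientation: [2.393, 2.029, 0.003]
force: [-0.8, -0.0, -2.8]
opening: 0.0255
gripper_force: 30.0
```

```bash
python3 -m inch '{"travel":[[0.03,-0.007,-0.005],[0.07,-0.016,-0.01],[0.11,-0.025,-0.01],[0.15,-0.034,-0.01],[0.19,-0.043,-0.01],[0.23,-0.052,-0.01],[0.27,-0.061,-0.01],[0.31,-0.07,-0.01],[0.342,-0.077,-0.01],[0.342,-0.077,-0.01]],"spin":[-0.1,-0.164,-0.164,-0.164,-0.164,-0.164,-0.164,-0.164,-0.164,-0.164]}' && python3 -m inch '{"travel":[[0,0,0],[0,0,0],[0,0,0]],"spin":[0,0,0]}'
python3 - <<'E'
from h import *
s=robot.read_state();print(s["tool_pos"],R.from_rotvec(s["orientation"]).as_matrix().round(3).tolist(),s["force"])
i=optics.camera_info("wrist");im,d=optics.read_camera("wrist")
np.savez("w2.npz",im=im,d=d,info_view=i["view"]);cv2.imwrite("pics/w2.png",im[...,::-1])
for n in ["clevis_hole","rest_hole","lock_pin"]:
    for r in models.look_for("wrist",n): print(n,np.round(r["centre"],4),round(r["p"],2))
E
```

```text
t: 4.22
tool_pos: [0.556, 0.1446, 0.2156]
orientation: [-2.213, -2.224, 0.002]
force: [-0.7, -0.3, -1.4]
opening: 0.0259
gripper_force: 30.0
t: 4.47
tool_pos: [0.5578, 0.1376, 0.2167]
orientation: [-2.222, -2.22, 0.003]
force: [-0.1, 0.0, -1.0]
opening: 0.0255
gripper_force: 30.0
[0.55784447 0.13756575 0.21665218] [[0.001, 1.0, -0.002], [1.0, -0.001, -0.001], [-0.001, -0.002, -1.0]] [-0.05276518  0.01617284 -1.03648099]
clevis_hole [0.559  0.24   0.0507] 0.65
rest_hole [0.5619 0.2791 0.05  ] 0.66
lock_pin [0.5571 0.1506 0.2282] 0.57
```

View pics/w2.png

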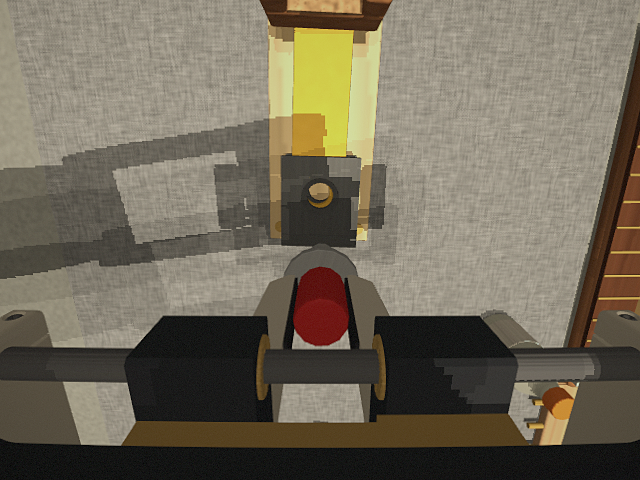

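The wrist view shows the pin upright in the jaws at (321,305). The bracket's upper ear covers (282–358, 155–245) with its hole at (319,194), and the arm hole is nearly in line with it. I'll fit the ear and the hole edges at z = 0.072.

```bash
python3 - <<'E'
from h import *
z=np.load("w2.npz");im,d=z["im"],z["d"];i=optics.camera_info("wrist");i["view"]=z["info_view"]
P,uv=cloud("w",im,d,np.ones(d.shape,bool),i)
k=(abs(P[:,2]-.072)<.004)&(abs(P[:,0]-.558)<.06)&(abs(P[:,1]-.24)<.06)
Q=P[k];print("z",np.median(Q[:,2]),len(Q),np.percentile(Q,[0.5,50,99.5],axis=0).round(4).tolist())
M=np.zeros(d.shape,np.uint8);M[uv[k,1],uv[k,0]]=255
n,lab,st,_=cv2.connectedComponentsWithStats(M);b=1+st[1:,4].argmax();k2=lab[uv[:,1],uv[:,0]]==b
print("ear rect",cv2.minAreaRect(P[k2,:2].astype(np.float32)),st[b])
B=(lab==b).astype(np.uint8)
cs,h=cv2.findContours(B,cv2.RETR_CCOMP,cv2.CHAIN_APPROX_NONE)
K=np.array(i["camera_matrix"]);V=i["view"];o=-V[:3,:3].T@V[:3,3];print("cam",o)
def pl(q,zz):
    n=cv2.undistortPoints(q.reshape(-1,1,2).astype(float),K,np.array(i["dist"])).reshape(-1,2)
    dr=np.c_[n,np.ones(len(n))]@V[:3,:3];return (o+dr*((zz-o[2])/dr[:,2])[:,None])[:,:2]
for q,hh in zip(cs,h[0]):
    if hh[3]>=0 and len(q)>12:
        W=pl(q,.072);print("hole",q.reshape(-1,2).mean(0),cv2.fitEllipse(W.astype(np.float32)))
hsv=cv2.cvtColor(im,cv2.COLOR_RGB2HSV).astype(int)
red=((hsv[...,0]<8)|(hsv[...,0]>172))&(hsv[...,1]>180)&(hsv[...,2]>60)
P,uv=cloud("w",im,d,red,i);k=(np.hypot(*(P[:,:2]-[.558,.138]).T)<.03)
T=P[k];zt=np.percentile(T[:,2],97);k=T[:,2]>zt-.004
print("grip top",zt,cv2.minAreaRect(T[k,:2].astype(np.float32)),T[k].mean(0))
cv2.imwrite("pics/w2c.png",cv2.resize(im[140:260,260:380,::-1],None,fx=5,fy=5,interpolation=cv2.INTER_CUBIC))
E
```

```text
z 0.07166514706889847 1997 [[0.5226, 0.1803, 0.0688], [0.5558, 0.191, 0.0717], [0.5916, 0.2021, 0.0736]]
ear rect ((0.5571538805961609, 0.19101154804229736), (0.021798377856612206, 0.06975843757390976), 89.24687194824219) [ 281  156   81   26 1997]
cam [0.55777083 0.21640641 0.36539059]
grip top 0.23554902154207383 ((0.5573462247848511, 0.13823099434375763), (0.024489132687449455, 0.024990061298012733), 85.28466033935547) [0.55733276 0.13874624 0.23438984]
```

View pics/w2c.png

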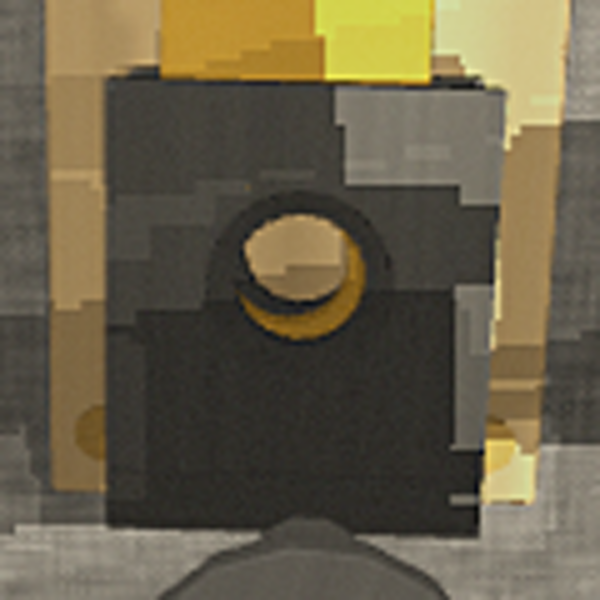

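```bash
python3 - <<'E'
from h import *
from scipy.optimize import least_squares
z=np.load("w2.npz");im,d=z["im"],z["d"];i=optics.camera_info("wrist");i["view"]=z["info_view"]
P,uv=cloud("w",im,d,np.ones(d.shape,bool),i)
k=(abs(P[:,2]-.072)<.004)&(abs(P[:,0]-.558)<.06)&(abs(P[:,1]-.17)<.06)
Q=P[k];print("z",np.median(Q[:,2]),len(Q),np.percentile(Q,[0.5,50,99.5],axis=0).round(4).tolist())
M=np.zeros(d.shape,np.uint8);M[uv[k,1],uv[k,0]]=255
print("ear rect",cv2.minAreaRect(Q[:,:2].astype(np.float32)))
K=np.array(i["camera_matrix"]);V=i["view"];o=-V[:3,:3].T@V[:3,3]
def pl(q,zz):
    n=cv2.undistortPoints(np.asarray(q,float).reshape(-1,1,2),K,np.array(i["dist"])).reshape(-1,2)
    dr=np.c_[n,np.ones(len(n))]@V[:3,:3];return (o+dr*((zz-o[2])/dr[:,2])[:,None])[:,:2]
cs,h=cv2.findContours(M,cv2.RETR_CCOMP,cv2.CHAIN_APPROX_NONE)
for q,hh in zip(cs,h[0]):
    if hh[3]>=0 and len(q)>12:
        W=pl(q,.072);print("hole",q.reshape(-1,2).mean(0),len(q),cv2.minEnclosingCircle(W.astype(np.float32)))
# manual picks from crop (x5, origin 260,140): rim at z=.072, ear corners, arm edge
m=lambda a:np.array(a,float)/5+[260-.4,140-.4]
W=pl(m([[207,275],[390,270],[300,190],[235,212],[362,212]]),.072)
f=least_squares(lambda p:np.hypot(W[:,0]-p[0],W[:,1]-p[1])-p[2],[.557,.17,.017]).x;print("rim fit",f)
print("corners",pl(m([[106,80],[504,90],[108,525],[478,535]]),.072).round(4).tolist())
for c in ["scene","side"]:
    zz=np.load(c+".npz");I=optics.camera_info(c)
    P,_=cloud(c,zz["im"],zz["d"],np.ones(zz["d"].shape,bool),I)
    Q=P[(abs(P[:,2]-.072)<.004)&(abs(P[:,0]-.558)<.045)&(abs(P[:,1]-.17)<.045)];print(c,cv2.minAreaRect(Q[:,:2].astype(np.float32)),np.percentile(Q,[.5,99.5],axis=0).round(4).tolist())
E
```

```text
z 0.07162516230140273 6258 [[0.5211, 0.1201, 0.0684], [0.5558, 0.161, 0.0716], [0.5909, 0.2019, 0.0735]]
ear rect ((0.5561233162879944, 0.16061736643314362), (0.082266665995121, 0.06974370032548904), 88.01213836669922)
hole [318.95145631 195.47572816] 103 ((0.5558009147644043, 0.16720561683177948), 0.01465931162238121)
rim fit [0.55603803 0.16738112 0.01645828]
corners [[0.5228, 0.2025], [0.5917, 0.2007], [0.5204, 0.1217], [0.5894, 0.1197]]
scene ((0.5559283494949341, 0.16340383887290955), (0.07947371900081635, 0.0732591450214386), 87.35275268554688) [[0.5204, 0.1253, 0.0682], [0.5924, 0.203, 0.0742]]
side ((0.5568774938583374, 0.16384311020374298), (0.07779069989919662, 0.07408943772315979), 89.29400634765625) [[0.5204, 0.1256, 0.0682], [0.5928, 0.2024, 0.0753]]
```

```bash
python3 -m inch '{"travel":[[0.0294,-0.0017,0],[0.0294,-0.0017,0.02],[0.0294,-0.0017,0.048],[0.0294,-0.0017,0.048],[0.0294,-0.0017,0.048],[0.0294,-0.0017,0.048],[0.0294,-0.0017,0.048]],"spin":[0,0,0,0,0,0,0]}'
python3 - <<'E'
from h import *
im,d=optics.read_camera("scene");a=im[200:360,400:600,::-1]
im2,d=optics.read_camera("side");b=im2[190:350,150:350,::-1]
cv2.imwrite("pics/c3.png",np.hstack([cv2.resize(x,None,fx=2,fy=2,interpolation=cv2.INTER_CUBIC) for x in (a,b)]))
print(robot.read_state()["tool_pos"])
E
```

```text
t: 5.25
tool_pos: [0.5576, 0.168, 0.1717]
orientation: [2.221, 2.22, 0.004]
force: [-0.1, 0.4, -1.8]
opening: 0.025
gripper_force: 30.0
[0.55756633 0.1681389  0.17156368]
```

View pics/c3.png

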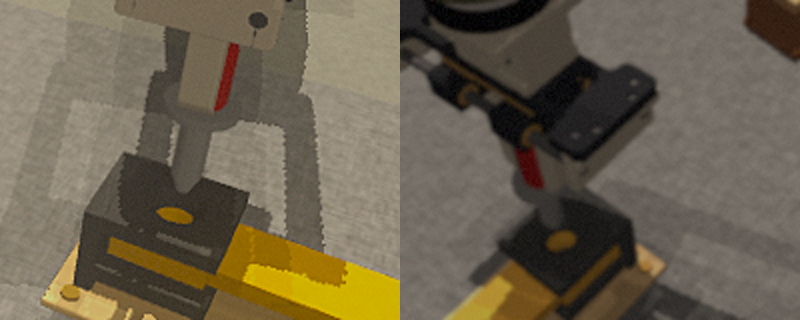

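Both views show the upright pin with its tip a little above the hole, near scene crop (186,190) and side crop (550,225). I'm lowering it in steps and watching the force.

```bash
python3 -m inch '{"travel":[[-0.0005,-0.001,0.005],[-0.0005,-0.001,0.012],[-0.0005,-0.001,0.019],[-0.0005,-0.001,0.026],[-0.0005,-0.001,0.026]],"spin":[0,0,0,0,0]}' - 30
```

```text
t: 5.77
tool_pos: [0.554, 0.1674, 0.141]
orientation: [-2.22, -2.22, 0.005]
force: [-0.5, 0.3, -2.1]
opening: 0.0257
gripper_force: 30.0
```

```bash
python3 -m inch '{"travel":[[0,0,0.005],[0,0,0.01],[0,0,0.015],[0,0,0.02],[0,0,0.02]],"spin":[0,0,0,0,0]}'
```

```text
t: 6.18
tool_pos: [0.5547, 0.1676, 0.1221]
orientation: [-2.221, -2.221, 0.003]
force: [0.0, -0.2, -2.2]
opening: 0.0254
gripper_force: 30.0
```

```bash
python3 -m inch '{"travel":[[0,0,0.005],[0,0,0.01],[0,0,0.015],[0,0,0.018],[0,0,0.018]],"spin":[0,0,0,0,0]}'
```

```text
t: 6.6
tool_pos: [0.5548, 0.1676, 0.1045]
orientation: [-2.221, -2.221, 0.002]
force: [-0.2, 0.3, -1.8]
opening: 0.0259
gripper_force: 30.0
```

```bash
python3 -m inch '{"travel":[[0,0,0.002],[0,0,0.004],[0,0,0.0055],[0,0,0.0055]],"spin":[0,0,0,0]}'
```

```text
t: 6.93
tool_pos: [0.5553, 0.1677, 0.0998]
orientation: [-2.221, -2.221, 0.0]
force: [-0.6, 0.7, -1.6]
opening: 0.0258
gripper_force: 30.0
```

```bash
python3 -m inch '{"travel":[[0,0,0.001],[0,0,0.0015],[0,0,0.002],[0,0,0.002]],"spin":[0,0,0,0]}'
```

```text
t: 7.27
tool_pos: [0.5556, 0.1677, 0.0996]
orientation: [2.221, 2.221, 0.0]
force: [-5.0, -1.4, 8.3]
opening: 0.0252
gripper_force: 30.0
```

The upward force jumped to about 8 N at the expected height, so the collar is seated. Releasing and backing off.

```bash
python3 -m inch '{"travel":[[0,0,0],[0,0,0],[0,0,0],[0,0,0],[0,0,0],[0,0,0],[0,0,0],[0,0,0]],"spin":[0,0,0,0,0,0,0,0]}' 0 && python3 -m inch '{"travel":[[0,0,-0.02],[0,0,-0.05],[0,0,-0.09],[-0.03,0,-0.12],[-0.06,0,-0.13],[-0.1,0,-0.13],[-0.1,0,-0.13],[-0.1,0,-0.13]],"spin":[0,0,0,0,0,0,0,0]}'
python3 - <<'E'
from h import *
im,d=optics.read_camera("scene");i=optics.camera_info("scene")
im2,d2=optics.read_camera("side")
cv2.imwrite("pics/c4.png",np.hstack([cv2.resize(x,None,fx=2,fy=2,interpolation=cv2.INTER_CUBIC) for x in (im[200:360,400:600,::-1],im2[190:350,150:350,::-1])]))
red=(im[...,0]>90)&(im[...,1]<60)&(im[...,2]<70)
for c,I,D in (("scene",im,d),("side",im2,d2)):
    red=(I[...,0]>90)&(I[...,1]<50)&(I[...,2]<60)
    P,_=cloud(c,I,D,red,optics.camera_info(c));P=P[np.hypot(*(P[:,:2]-[.556,.167]).T)<.03]
    print(c,len(P),P.min(0),P.max(0),P.mean(0))
E
```

```text
t: 7.93
tool_pos: [0.5555, 0.1677, 0.0981]
orientation: [-2.221, -2.221, 0.0]
force: [0.2, 0.4, -0.5]
opening: 0.0742
gripper_force: 0.0
t: 8.6
tool_pos: [0.5557, 0.0659, 0.2285]
orientation: [2.225, 2.217, 0.001]
force: [0.2, 0.0, -0.2]
opening: 0.0932
gripper_force: 0.0
scene 712 [0.54562296 0.15708872 0.07988845] [0.56921305 0.18117332 0.12007212] [0.56296273 0.16992998 0.10428512]
side 171 [0.5429497  0.15600385 0.11489687] [0.56550313 0.17981196 0.12126977] [0.55378726 0.16850492 0.11859835]
```

View pics/c4.png

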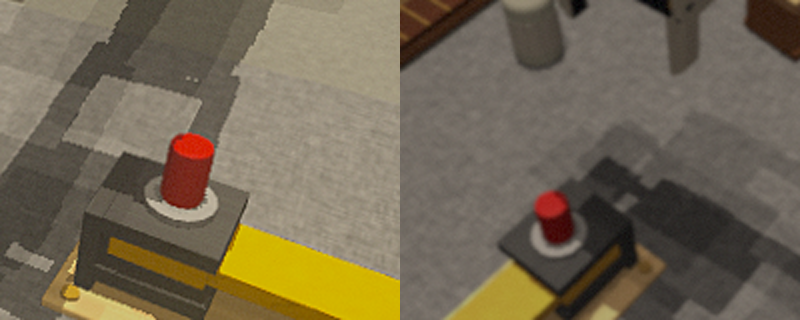

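Both views show the collar lying flat on the ear (scene crop (182,200), side crop (557,238)). The grip top is at z ≈ 0.118 m, which is the fully-home height of 72 + 46 mm. The gripper is clear.

```bash
python3 -c "from plant import close_job; print(close_job())"
```

```text
the job is handed in; nothing more can be done
None
```

The red-grip pin is fully home through the bracket and arm, with its collar resting on the bracket; I released it, backed the gripper clear and handed the job in about 9 s into the 40 s limit.

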